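# Put the mixed-up pipe rollers back into their own stands

### The job

The drop-in rollers of the three pipe stands have been mixed up, and a wrong roller would contaminate or mark the next pipe: the dark steel roller belongs in the yellow stand (mild steel), the white nylon roller in the blue stand (stainless) and the orange roller in the green stand (aluminium). Swing the blue stand's red-handled keeper lever fully open before its roller is taken out, exchange the rollers so that each lies fully down in both slots of its own stand (the plywood rest is free for parking one meanwhile), and swing the keeper fully shut again over the axle of the white roller. Leave the spray can standing where it is.

Things in the scene. Friction and masses are not known exactly. Their poses are not given: they have to be found in the camera images.
- steel_roller: dark steel roller with two fine grooves, 50 mm diameter, 60 mm long, on a fixed axle 12 mm thick and 116 mm long (28 mm bare at each end), 0.4 to 0.8 kg. Origin: middle of the roller on its axis; y axis along the axle (it is round: x and z point anywhere). Grip it across the diameter, midway along.
- white_roller: white nylon roller, same sizes, origin and axes as the steel roller; 0.17 to 0.32 kg
- orange_roller: orange polyurethane roller with aluminium end rims, same sizes, origin and axes as the steel roller; 0.25 to 0.48 kg
- yellow_stand: yellow pipe stand, fixed: base 104 (x) x 136 (y) x 10 mm, two cheeks 8 mm thick with inner faces at y = -38 and 38 mm, tops at z = 95. Each has an open-topped slot at x = 0: 14 mm wide, floor at z = 69, flaring from z = 80 to a 36 mm mouth. Axle along y; a seated roller's axis is at x = 0, z = 75, up to 8 mm off middle. Between cheeks nothing above z = 36. Origin: centre of underside, z up.
- blue_stand: blue pipe stand, fixed, same sizes and frame as the yellow one, plus a cam-lever keeper outside its +y cheek, turning about an upright post at x = 28, y = 57 mm of the stand. Shut, its nose lies just over the axle's end (z = 84 to 92, from x = 28 to -12 at y = 57 mm) and the axle cannot be lifted; fully open, the slot is clear from above.
- green_stand: green pipe stand, fixed to the table, same sizes and frame as the yellow stand, without a keeper
- rest: plywood parking rest, fixed, empty at the start: base 90 (x) x 126 (y) x 12 mm, two end boards 10 mm thick with inner faces at y = -38 and 38 mm, tops at z = 66, each with a 90 degree V notch at x = 0. An axle laid in the notches along the rest's y axis has its axis at z = 50 mm. Origin: centre of the underside, z up.
- keeper (a joint): the keeper lever's angle, rad: 0 = shut over the axle (it starts at 0 to 0.1), 1.6 = fully open (stop). It opens clockwise seen from above and stays where it is left; turning it takes about 2 N at the grip.
- keeper_grip (a point): middle of the upright red grip at the lever's end: 16 mm diameter, 42 mm tall, foot at z = 93, top at z = 135, this point at z = 117 mm. It moves on a circle of 55 mm radius: at lever angle q it is at x = 28 + 55 cos(2.094 - q), y = 57 + 55 sin(2.094 - q) mm in the blue stand's frame.
- spray_can: white and red marking spray can standing beside the work, 53 mm diameter, 187 mm tall, a bystander. Origin: centre of its underside.
There are look-alikes about, which are no part of the job. Leave any turquoise look-alike of the orange_roller alone.

How it is judged:
By the outcome, as a careful person would: the job done as asked, in the order asked, and still so for the second after the job is handed in, with the robot touching nothing.
It also fails if it takes over 115 s, if anything falls off the work surface, if the arm or the gripper's body presses on something with over 40 N, if the wrist force passes 120 N, or if a joint passes its speed limit or range.

### The arm

A 7-joint arm with a two-finger parallel gripper is mounted at the origin on the work surface; the furniture and walls round the work are solid. World frame = base frame: x ahead of the robot, y to its left, z up, the work surface at z = 0. Lengths are in m, angles in rad, forces in N, time in s.
With the tool pointing down it reaches from about 0.425 to 0.875 m from the base axis. Payload 9.9 kg.
Tool frame: the origin (TCP) lies midway between the tips of the shut fingers; the grasp point (between the pads) lies grasp_offset behind it (grasp_offset is the distance from the TCP to the grasp point, in m); x points along the fingers, y is the direction in which the jaws open and shut, and the axes are right-handed (so a half turn about x gives the same grasp; the last joint's range is limited). The gripper opens to 85 mm and grips with 20 to 120 N. Pads are 22 mm wide; open, the fingers measure 114 mm over their backs; the gripper's body (76 mm by 85 mm) begins 54 mm behind the grasp point. The pads swing forward as they close: fully open they stand 13 mm farther back than shut.
Start: joints at [-1.31, 0.576, 0.025, 1.437, -0.015, 1.129, -0.057], TCP at [0.228, 0.635, 0.231] pointing down, gripper open.
Joint ranges: [-2.76, 2.76], [-0.34, 2.15], [-1.52, 1.57], [0.19, 2.46], [-1.09, 4.23], [0.17, 1.99], [-2.82, 2.82]. Speed limits (rad/s): [2.22, 2.22, 3.01, 3.01, 3.14, 3.14, 3.14].

### API

Orientations are given as [roll, pitch, yaw] about the fixed x, y, z axes, in that order (R = Rz(yaw) Ry(pitch) Rx(roll)).
In Python, from rig import * gives the robot as it stands.
- The arm moves only by the tool apply_moves, never from a script. Its argument "increments" is a list that holds one entry, the list of rows, each a list of 5 numbers: the opening, from -1 (shut) to 1 (fully open), so that 0 is half open, then the shift along the tool's x, y, z in mm, then the turn about the tool's x in rad. In form: [[[jaw, x, y, z, yaw], ...]]. A call has 1 to 12 rows; each row shifts and turns the commanded pose from where the row before left it, along the tool's axes as they then stand; what a row does not reach is not made up. A row lasts 1/10 s, in which the tool goes at most 50 mm and 8.59 degrees, less where a joint would pass 70% of its speed; a pose out of reach is approached as far as the arm can. A call is refused whole if a number of a shift passes 50 or a number of a turn 0.15, either way. A call with a gripper value outside its range is refused whole. The fingers move at their own pace and stop on an object; "grip_force" is the grip in N (left out, the last holds). Time passes only in rows, so rows that do not move let the fingers close. It gives the time, the measured TCP pose, the force and the opening at its end, in the units of the state.
- state(): the state, without advancing time (a new reading comes with each control period).
- get_image(name): name is "scene" or "top"; returns (picture, depth): 384x512x3 uint8, red, green, blue; 384x512 float32, m along the optical axis (not along the pixel's ray), 0 where there is no reading.
- camera_params(name): a dict with "intrinsics" (3x3 intrinsics, pixels), "k1" (the pictures are not rectified: a ray, as slopes to the right and down, at radius r is drawn at 1 + k1 r^2 times it, then the intrinsics apply), "origin" and "orientation" of the camera in the world. Camera axes: x right, y up, looking along -z (the intrinsics and any distortion apply to the point x, -y, -z); pixel columns grow to the right and rows downward; lengths in m; the calibration is good to about 2 mm. A picture is of the moment at which its call begins. camera_params takes no time and is no camera call.
- hand_in(): hands the job in, once; it reports no verdict.
The state is a dict: "time_s": time; "q": joint angles; "dq": joint speeds; "tau": joint torques, N m; "tcp_pos": TCP position; "tcp_rot": TCP orientation; "ft_force": force on the tool from outside, world axes, zero at the start; "moment": the same for the moment, N m; "gripper_width": opening from 0.0 (shut) to 1.0 (fully open).
Only numpy, scipy, OpenCV 4.12 (cv2) and the standard library are available. Lean on these libraries where they do the work, as an engineer would, in place of code of your own. Each camera call takes 0.05 s, during which the arm holds its last target.

## Working session

There is one attempt and no reset: what is moved stays moved. The work goes in short steps, Python scripts to look and compute and a tool call to move; the robot and the scene stay as the last step left them, time stands still between calls to the robot, and variables do not carry over. Pictures are saved under pics/ and viewed, and the job is handed in when it is done.

Besides the shell and the picture viewer there is one more tool, called after "Request:" by a JSON object that holds its "name" and its "arguments". apply_moves: Moves the arm, as the interface text tells. Its arguments: {"type":"object","properties":{"increments":{"type":"array","items":{"type":"array","items":{"type":"array","items":{"type":"number"}}}},"grip_force":{"type":"number"}},"required":["increments"]}

```bash
mkdir -p pics; cat > h.py <<'E'
from rig import *
import numpy as np, cv2
def save(n,f):
    im,d=get_image(n); cv2.imwrite(f'pics/{f}.png',im[:,:,::-1]); np.savez(f'pics/{f}.npz',im=im,d=d); return im,d
E
python3 - <<'E'
from h import *
for n in ("scene","top"):
    im,d=save(n,n+"0"); print(camera_params(n))
s=state(); print(s)
E
ls
```

```text
{'intrinsics': array([[464.17985963,   0.        , 256.5706182 ],
       [  0.        , 464.17985963, 191.19809381],
       [  0.        ,   0.        ,   1.        ]]), 'k1': -0.10808601385260382, 'origin': array([-0.19907096, -0.94258629,  0.68029658]), 'orientation': array([ 1.12872371,  0.01839076, -0.63342078])}
{'intrinsics': array([[386.1437771 ,   0.        , 255.41854729],
       [  0.        , 386.1437771 , 195.19326186],
       [  0.        ,   0.        ,   1.        ]]), 'k1': -0.06963706902642235, 'origin': array([0.45863409, 0.04371701, 1.25742784]), 'orientation': array([ 0.04847341,  0.01869847, -1.58413594])}
{'time_s': 0.1, 'q': array([-1.30979008,  0.57646925,  0.02485384,  1.4377723 , -0.01499928,
        1.12900927, -0.05652032]), 'dq': array([ 1.45565722e-03, -1.83919031e-03, -1.50310381e-05, -6.44451061e-04,
        1.25392535e-03,  9.20244781e-04,  1.22273456e-03]), 'tau': array([ 6.19040569e-03, -7.67292666e+01,  2.25799866e+00, -2.86599469e+01,
        1.58018520e-02,  8.54916405e-03, -2.50403474e-05]), 'tcp_pos': array([0.22802564, 0.63491132, 0.23053302]), 'tcp_rot': array([-1.51671629,  1.56932286, -1.86151479]), 'ft_force': array([ 0.30471026, -0.65336957,  0.11181116]), 'moment': array([ 0.01134133, -0.02812359, -0.00041608]), 'gripper_width': 1.0020050117281596}
h.py
pics
```

View pics/top0.png

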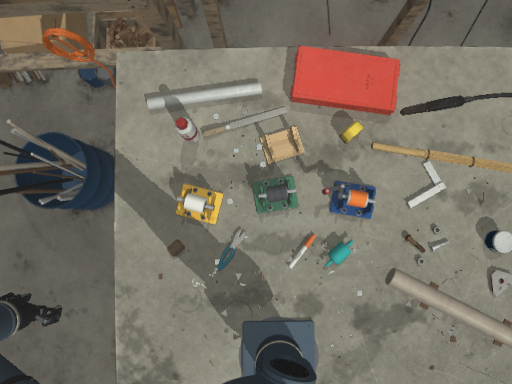

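View pics/scene0.png

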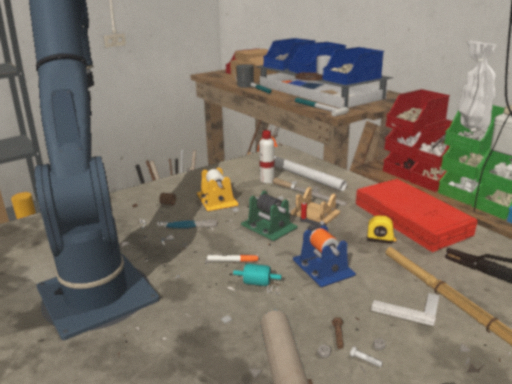

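Top view: the yellow stand at (200,204) holds the white roller, the green stand at (277,193) the steel one, and the blue stand at (353,200) the orange one. The red keeper grip is at (327,191), the rest at (284,145) and the can at (187,128). The turquoise look-alike at (340,253) lies loose. Next I enlarge the crops.

```bash
python3 - <<'E'
from h import *
import rig; print([x for x in dir(rig) if not x.startswith('_')]); 
try: print(grasp_offset)
except Exception as e: print(e)
im=np.load('pics/top0.npz')['im'];
c=im[120:225,165:390]; cv2.imwrite('pics/c0.png',cv2.resize(c,None,fx=3.5,fy=3.5,interpolation=cv2.INTER_CUBIC)[:,:,::-1])
im=np.load('pics/scene0.npz')['im'];
c=im[120:300,185:370]; cv2.imwrite('pics/c1.png',cv2.resize(c,None,fx=3.3,fy=3.3,interpolation=cv2.INTER_CUBIC)[:,:,::-1])
E
```

```text
['PlanningError', 'camera_params', 'get_image', 'grasp_offset', 'hand_in', 'state']
0.0187
```

View pics/c0.png

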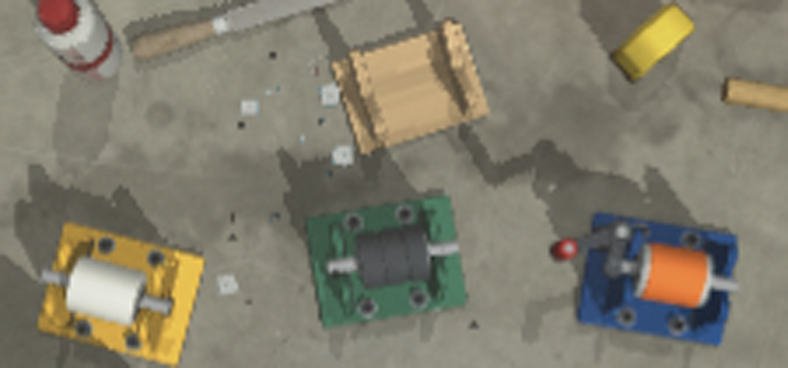

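View pics/c1.png

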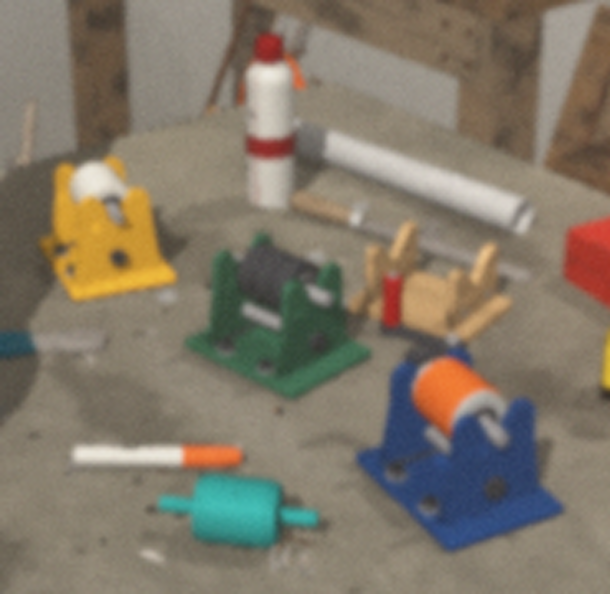

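The orange roller in the blue stand, with aluminium rims, fits the description. The turquoise one is lying on the table and is the look-alike, so I leave it. Now I measure the poses.

```bash
cat >> h.py <<'E'
from scipy.spatial.transform import Rotation as Rn
def rays(n,u,v):
    p=camera_params(n);K=p['intrinsics'];u=np.asarray(u,float).ravel();v=np.asarray(v,float).ravel()
    D=np.array([p['k1'],0,0,0]); 
    xy=cv2.undistortPoints(np.stack([u,v],1)[:,None],K,D)[:,0]
    R=Rn.from_euler('xyz',p['orientation']).as_matrix()
    return p['origin'],np.stack([xy[:,0],-xy[:,1],-np.ones(len(u))],1)@R.T
def onz(n,u,v,z):
    o,d=rays(n,u,v); return o+d*((z-o[2])/d[:,2])[:,None]
def cloud(n,d):
    v,u=np.indices(d.shape); o,r=rays(n,u,v); P=o+r*d.ravel()[:,None]; P[d.ravel()==0]=np.nan
    return P.reshape(d.shape+(3,))
E
python3 - <<'E'
from h import *
f=np.load('pics/top0.npz');im,d=f['im'],f['d'];P=cloud('top',d)
hsv=cv2.cvtColor(im,cv2.COLOR_RGB2HSV);H,S,V=[hsv[...,i].astype(int) for i in range(3)]
R={'yellow':(170,180,230,228),'green':(248,170,302,216),'blue':(326,178,382,222),'rest':(255,120,306,168)}
M={'yellow':(H>18)&(H<32)&(S>150),'green':(H>55)&(H<90)&(S>80),'blue':(H>105)&(H<125)&(S>120),'rest':(H>8)&(H<25)&(S>75)&(V>100)}
for k,(a,b,c,e) in R.items():
    m=np.zeros(H.shape,bool);m[b:e,a:c]=True;m&=M[k]
    z=P[...,2];zt=.012 if k=='rest' else .010
    mm=m&(abs(z-zt)<.012)
    n,l,st,_=cv2.connectedComponentsWithStats(m.astype(np.uint8))
    v,u=np.nonzero(mm);Q=onz('top',u,v,zt)
    r=cv2.minAreaRect((Q[:,:2]*1000).astype(np.float32))
    print(k,mm.sum(),r,'z med',np.nanmedian(z[mm]))
    hi=m&(z>.03)
    # tall parts
    print('  top z',np.nanpercentile(z[m],[90,98,100]))
zz=P[...,2]
for k,(a,b,c,e) in list(R.items())[:3]:
    # roller: non-stand pixels with z>.085
    m=np.zeros(H.shape,bool);m[b:e,a:c]=True;m&=(zz>.075)&(zz<.11)&~M[k]
    q=P[m];print(k,m.sum(),'cent',q.mean(0),'zmax',np.nanpercentile(q[:,2],95)); 
    rr=cv2.minAreaRect((q[:,:2]*1000).astype(np.float32));print('   ',rr)
    m=np.zeros(H.shape,bool);m[b:e,a:c]=True
m=((H<6)|(H>174))&(S>130)&(V>90); mm=np.zeros_like(m);mm[183:200,320:335]=m[183:200,320:335]
v,u=np.nonzero(mm);print('grip',len(u),u.mean(),v.mean(),onz('top',u.mean(),v.mean(),.13),np.nanmax(zz[mm]))
mm=np.zeros_like(m);mm[110:140,170:200]=m[110:140,170:200];v,u=np.nonzero(mm);print('can',onz('top',u.mean(),v.mean(),.18),np.nanmax(zz[110:145,170:205]))
E
```

```text
yellow 471 ((495.4734191894531, 249.32872009277344), (133.86013793945312, 101.27362060546875), 74.50041961669922) z med 0.00951992870794438
  top z [0.08813775 0.0951961  0.09897287]
green 294 ((522.3973388671875, 3.6540451049804688), (98.43384552001953, 131.27691650390625), 8.414398193359375) z med 0.009511613907782657
  top z [0.09175054 0.09588886 0.09888908]
blue 327 ((502.5877685546875, -247.111328125), (133.11651611328125, 100.21038055419922), 79.70779418945312) z med 0.009126232223364061
  top z [0.09005536 0.09501249 0.09844198]
rest 815 ((681.7250366210938, -21.917625427246094), (89.67216491699219, 124.61779022216797), 16.821521759033203) z med 0.011315881966524666
  top z [0.05692665 0.06670978 0.07176261]
yellow 400 cent [0.4949839  0.24975626 0.09135377] zmax 0.10085298547659811
    ((495.5732727050781, 251.35467529296875), (113.68048858642578, 55.199222564697266), 65.20835876464844)
green 435 cent [0.52105489 0.00054629 0.09072207] zmax 0.09998972317610413
    ((522.5803833007812, -0.00628662109375), (70.38790130615234, 114.61906433105469), 9.551227569580078)
blue 544 cent [ 0.50838998 -0.2302914   0.09106942] zmax 0.09967701713017806
    ((506.8849792480469, -225.2066192626953), (154.2455596923828, 71.424560546875), 76.76580810546875)
grip 14 325.92857142857144 190.85714285714286 [[ 0.52336173 -0.1421526   0.13      ]] 0.13768321378819204
can [[0.71788431 0.27005745 0.18      ]] 0.19003591796546893
```

```bash
cat > meas.py <<'E'
from h import *
S0={'yellow':(495.5,249.3,-15.5),'green':(522.4,3.65,8.4),'blue':(502.6,-247.1,-10.3),'rest':(681.7,-21.9,16.8)}
def loc(P,k):
    x,y,a=S0[k];a=np.deg2rad(a);q=P[...,:2]*1000-[x,y];c,s=np.cos(a),np.sin(a)
    return np.stack([q[...,0]*c+q[...,1]*s,-q[...,0]*s+q[...,1]*c],-1)
def run(f,cam='top'):
    f=np.load(f'pics/{f}.npz');im,d=f['im'],f['d'];P=cloud(cam,d);z=P[...,2]*1000
    for k in S0:
        L=loc(P,k);zc=75 if k!='rest' else 50
        b=(abs(L[...,0])<22)&(abs(L[...,1])<37)&(z>zc+8)&(z<zc+32)
        if b.sum()<20: print(k,'no roller',b.sum());continue
        y=L[b][:,1];x=L[b][:,0]
        rgb=np.median(im[b],0)
        o=[]
        for s in(1,-1):
            e=(abs(L[...,0])<12)&(s*L[...,1]>49)&(s*L[...,1]<70)&(z>zc-7)&(z<zc+14)
            o.append((s,e.sum(),L[e].mean(0).round(1),np.nanmedian(z[e]).round(1)) if e.sum() else (s,0))
        print(k,'n',b.sum(),'rgb',rgb,'y ext',np.percentile(y,[1,99]).round(1),'x ext',np.percentile(x,[2,98]).round(1),'ztop',np.percentile(z[b],96).round(1),'ends',o)
E
python3 -c "
from meas import *
run('top0')"
```

```text
yellow n 298 rgb [216.  217.  203.5] y ext [-30.2  31.1] x ext [-20.8  20.9] ztop 101.9 ends [(1, np.int64(13), array([-0.9, 55.1]), np.float64(79.9)), (-1, np.int64(10), array([ -1.1, -53.1]), np.float64(79.4))]
green n 285 rgb [78. 81. 82.] y ext [-34.2  26.5] x ext [-21.   20.2] ztop 101.0 ends [(1, np.int64(4), array([-0.5, 51.8]), np.float64(77.5)), (-1, np.int64(16), array([ -1.7, -55.5]), np.float64(78.5))]
blue n 289 rgb [218. 128.  67.] y ext [-24.7  36.1] x ext [-21.1  20.6] ztop 101.2 ends [(1, np.int64(11), array([-0.2, 59. ]), np.float64(88.2)), (-1, np.int64(8), array([ -1.6, -52.2]), np.float64(78.5))]
rest no roller 0
```

```bash
cat >> h.py <<'E'
def show():
    s=state();R=Rn.from_euler('xyz',s['tcp_rot']).as_matrix()
    print('t',round(s['time_s'],2),'tcp mm',(s['tcp_pos']*1000).round(1),'F',s['ft_force'].round(1),'M',s['moment'].round(2),'w',round(s['gripper_width'],3))
    a=np.degrees(np.arctan2(R[1,1],R[0,1]));print('jaw dir deg',a.round(2),'tilt',R[:2,0].round(4),'q',s['q'].round(2))
    return s,R
def plan(x,y,z,jaw):
    "mm target, jaw deg (mod 180); prints turn about tool x and shift in present tool axes / after-turn axes"
    s,R=show();a=np.degrees(np.arctan2(R[1,1],R[0,1]))
    dj=(jaw-a+90)%180-90   # world ccw; tool x is down -> turn=-dj
    d=np.array([x,y,z])-s['tcp_pos']*1000
    print('turn rad',(-np.radians(dj)).round(3),'world d',d.round(1),'shift now-axes',(R.T@d).round(1),end=' ')
    R2=R@Rn.from_euler('x',-dj,degrees=True).as_matrix();print('shift after turn',(R2.T@d).round(1))
def w(k,lx,ly):
    from meas import S0
    x,y,a=S0[k];a=np.radians(a);return x+lx*np.cos(a)-ly*np.sin(a),y+lx*np.sin(a)+ly*np.cos(a)
E
python3 -c "
from h import *
s,R=show();print(R.round(3))
g=w('blue',.5,104.6);print(g)
plan(g[0],g[1],231,-20)"
```

```text
t 0.1 tcp mm [228.  634.9 230.5] F [ 0.3 -0.7  0.1] M [ 0.01 -0.03 -0.  ] w 1.002
jaw dir deg 70.24 tilt [-0.0004 -0.0014] q [-1.31  0.58  0.02  1.44 -0.01  1.13 -0.06]
[[-0.     0.338  0.941]
 [-0.001  0.941 -0.338]
 [-1.    -0.001  0.   ]]
(np.float64(521.794654220137), np.float64(-144.27502613970972))
t 0.1 tcp mm [228.  634.9 230.5] F [ 0.3 -0.7  0.1] M [ 0.01 -0.03 -0.  ] w 1.002
jaw dir deg 70.24 tilt [-0.0004 -0.0014] q [-1.31  0.58  0.02  1.44 -0.01  1.13 -0.06]
turn rad -1.567 world d [ 2.938e+02 -7.792e+02  5.000e-01] shift now-axes [ 5.000e-01 -6.340e+02  5.398e+02] shift after turn [ 5.000e-01 -5.425e+02 -6.317e+02]
```

Request:
{"name": "apply_moves", "arguments": {"increments": [[[1,0,-8,48,0.072],[1,0,-8,48,0.072],[1,0,-8,48,0.073],[1,0,-8,48,0.074],[1,0,-8,48,0.075],[1,0,-8,48,0.076],[1,0,-8,48,0.077],[1,0,-8,48,0.078],[1,0,-8,48,0.079],[1,0,-8,48,0.08],[1,0,-8,48,0.081],[1,0,-8,48,0.082]]], "grip_force": 40}}

```text
time_s: 1.3
tcp_pos: [0.5706, 0.1848, 0.231]
tcp_rot: [-0.934, 1.57, -2.201]
ft_force: [1.8, 0.4, 0.7]
gripper_width: 0.998
```

```bash
python3 -c "
from h import *
g=w('blue',3,106);print(g)
plan(g[0],g[1],231,-25)"
```

```text
(np.float64(524.5046899161337), np.float64(-143.3445926243936))
t 1.3 tcp mm [570.6 184.8 231. ] F [1.8 0.4 0.7] M [ 0.02 -0.    0.03] w 0.998
jaw dir deg 17.4 tilt [-0.0002 -0.0002] q [-0.59  0.48  0.31  1.65 -0.16  1.03  0.07]
turn rad 0.74 world d [ -46.1 -328.1    0. ] shift now-axes [   0.  -142.   299.3] shift after turn [  0.   96.9 316.8]
```

Request:
{"name": "apply_moves", "arguments": {"increments": [[[1,0,-3,36.5,0.08],[1,0,-3,36.5,0.08],[1,0,-3,36.5,0.08],[1,0,-3,36.5,0.08],[1,0,-3,36.5,0.08],[1,0,-3,36.5,0.08],[1,0,-3,36.5,0.08],[1,0,-3,36.5,0.08],[1,0,-3,36.5,0.08],[1,0,0,0,0]]]}}

```text
time_s: 2.3
tcp_pos: [0.5368, -0.1401, 0.2316]
tcp_rot: [0.05, 1.568, -1.944]
ft_force: [0.1, 0.2, -0.2]
gripper_width: 0.998
```

```bash
python3 -c "
from h import *
plan(524,-143,103,-25)"
```

```text
t 2.3 tcp mm [ 536.8 -140.1  231.6] F [ 0.1  0.2 -0.2] M [0.02 0.03 0.01] w 0.998
jaw dir deg -24.25 tilt [-0.001  -0.0025] q [-0.19  0.44  0.54  1.77 -0.26  1.    0.02]
turn rad 0.013 world d [ -12.8   -2.9 -128.6] shift now-axes [128.6 -10.5   7.6] shift after turn [128.6 -10.4   7.7]
```

Request:
{"name": "apply_moves", "arguments": {"increments": [[[1,15,-10.5,7.5,0],[1,25,0,0,0],[1,25,0,0,0],[1,25,0,0,0],[1,20,0,0,0],[1,12,0,0,0],[1,6,0,0,0],[1,0,0,0,0],[-0.4,0,0,0,0],[-0.4,0,0,0,0],[-0.4,0,0,0,0],[-0.4,0,0,0,0]]], "grip_force": 40}}

```text
time_s: 3.5
tcp_pos: [0.527, -0.1371, 0.1038]
tcp_rot: [1.926, 1.57, -0.057]
ft_force: [0.4, -0.1, 0.5]
gripper_width: 0.336
```

```bash
python3 -c "
from h import *
plan(524,-143,103,-25)
save('scene','s1');save('top','t1')
im=cv2.imread('pics/s1.png');cv2.imwrite('pics/s1c.png',cv2.resize(im[120:290,220:400],None,fx=3,fy=3))"
```

```text
t 3.5 tcp mm [ 527.  -137.1  103.8] F [ 0.4 -0.1  0.5] M [0.01 0.   0.02] w 0.336
jaw dir deg -23.66 tilt [ 0.0008 -0.    ] q [-0.12  0.58  0.44  1.95 -0.37  0.69  0.13]
turn rad 0.023 world d [-3.  -5.9 -0.8] shift now-axes [ 0.8 -0.4  6.6] shift after turn [ 0.8 -0.3  6.6]
```

View pics/s1c.png

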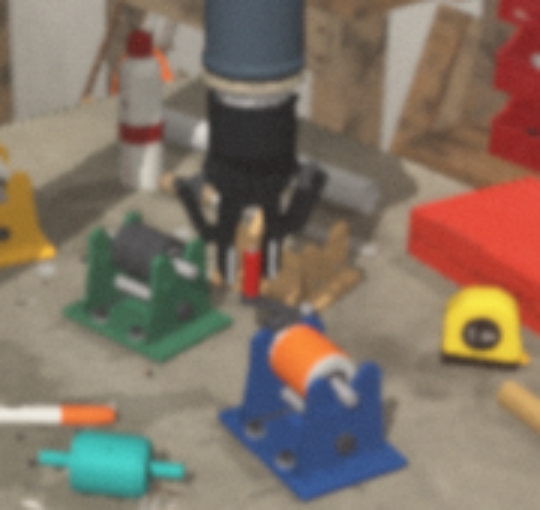

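The grip at crop (250,265) is between the fingers, and the tool is 6.6 mm off along tool z. I shift by that and close.

Request:
{"name": "apply_moves", "arguments": {"increments": [[[-0.4,0,0,6.5,0],[-0.4,0,0,0,0],[-0.4,0,0,0,0],[-1,0,0,0,0],[-1,0,0,0,0],[-1,0,0,0,0],[-1,0,0,0,0]]], "grip_force": 40}}

```text
time_s: 4.3
tcp_pos: [0.5244, -0.1434, 0.1034]
tcp_rot: [1.149, 1.57, -0.835]
ft_force: [0.6, -2.9, 2.2]
gripper_width: 0.179
```

```bash
python3 -c "
from h import *
s,R=show()
# arc from present point about pivot
p=np.array(w('blue',28,57));r=s['tcp_pos'][:2]*1000-p
q=np.radians(120-10.3)-np.arctan2(r[1],r[0]);print('pivot',p,'radius',np.hypot(*r),'q',q)
rad=np.hypot(*r)
qs=np.linspace(q,1.65,17);a=np.radians(109.7)-qs
pts=p+55*np.stack([np.cos(a),np.sin(a)],1)
pts=pts-pts[0]
D=np.diff(pts,axis=0)
D3=np.c_[D,np.zeros(16)]@R
print(D3[:,1:].round(1).tolist(), D3[:,0].round(2))
"
```

```text
t 4.3 tcp mm [ 524.4 -143.4  103.4] F [ 0.6 -2.9  2.2] M [-0.35 -0.01 -0.07] w 0.179
jaw dir deg -23.67 tilt [ 0.0005 -0.0005] q [-0.11  0.58  0.44  1.95 -0.37  0.69  0.14]
pivot [ 540.34050732 -196.02501486] radius 54.96821160968451 q 0.049753619718139186
[[4.4, -3.4], [4.7, -2.9], [4.9, -2.4], [5.2, -1.9], [5.3, -1.4], [5.4, -0.9], [5.5, -0.3], [5.5, 0.2], [5.4, 0.8], [5.3, 1.3], [5.2, 1.8], [5.0, 2.4], [4.7, 2.8], [4.4, 3.3], [4.0, 3.7], [3.7, 4.1]] [0. 0. 0. 0. 0. 0. 0. 0. 0. 0. 0. 0. 0. 0. 0. 0.]
```

Request:
{"name": "apply_moves", "arguments": {"increments": [[[-1,0,4.4,-3.4,0],[-1,0,4.7,-2.9,0],[-1,0,4.9,-2.4,0],[-1,0,5.2,-1.9,0],[-1,0,5.3,-1.4,0],[-1,0,5.4,-0.9,0],[-1,0,5.5,-0.3,0],[-1,0,5.5,0.2,0],[-1,0,0,0,0]]]}}

```text
time_s: 5.2
tcp_pos: [0.5679, -0.1435, 0.1032]
tcp_rot: [-2.669, 1.566, 1.633]
ft_force: [0.2, 10.5, 5.5]
gripper_width: 0.171
```

```bash
cat >> h.py <<'E'
def arc(q1,n,rr=55):
    s,R=show();p=np.array(w('blue',28,57));r=s['tcp_pos'][:2]*1000-p
    q=np.radians(109.7)-np.arctan2(r[1],r[0]);print('radius',np.hypot(*r),'q',q)
    a=np.radians(109.7)-np.linspace(q,q1,n+1);pts=p+rr*np.stack([np.cos(a),np.sin(a)],1);pts[0]=p+r
    print((np.c_[np.diff(pts,axis=0),np.zeros(n)]@R)[:,1:].round(1).tolist())
E
python3 -c "
from h import *
arc(1.65,9)"
```

```text
t 5.2 tcp mm [ 567.9 -143.5  103.2] F [ 0.2 10.5  5.5] M [ 2.1  -0.24 -0.22] w 0.171
jaw dir deg -23.5 tilt [-0.0003  0.0049] q [-0.1   0.63  0.43  1.84 -0.37  0.76  0.12]
radius 59.25599283931082 q 0.8267630922815119
[[4.7, 4.8], [4.9, 1.0], [4.8, 1.5], [4.6, 1.9], [4.5, 2.3], [4.2, 2.7], [4.0, 3.1], [3.6, 3.5], [3.3, 3.8]]
```

Request:
{"name": "apply_moves", "arguments": {"increments": [[[-1,0,4.7,4.8,0],[-1,0,4.9,1.0,0],[-1,0,4.8,1.5,0],[-1,0,4.6,1.9,0],[-1,0,4.5,2.3,0],[-1,0,4.2,2.7,0],[-1,0,4.0,3.1,0],[-1,0,3.6,3.5,0],[-1,0,3.3,3.8,0],[-1,0,0,0,0]]]}}

```text
time_s: 6.2
tcp_pos: [0.5928, -0.1813, 0.1031]
tcp_rot: [-2.539, 1.565, 1.762]
ft_force: [-1.1, 10.7, 7.2]
gripper_width: 0.175
```

```bash
python3 -c "
from h import *
arc(1.65,2)"
```

```text
t 6.2 tcp mm [ 592.8 -181.3  103.1] F [-1.1 10.7  7.2] M [ 2.09  0.13 -0.31] w 0.175
jaw dir deg -23.53 tilt [-0.0012  0.006 ] q [-0.03  0.67  0.43  1.75 -0.37  0.81  0.16]
radius 54.504564179451314 q 1.6401568840344698
[[0.6, -0.1], [0.2, 0.2]]
```

Request:
{"name": "apply_moves", "arguments": {"increments": [[[-1,0,1.6,2.4,0],[-1,0,1.2,2.0,0],[-1,0,0,0,0]]]}}

```text
time_s: 6.5
tcp_pos: [0.5929, -0.1815, 0.1029]
tcp_rot: [-2.446, 1.558, 1.859]
ft_force: [-5.3, 25.0, 14.6]
gripper_width: 0.172
```

```bash
python3 -c "
from h import *
arc(1.65,2)"
```

```text
t 6.5 tcp mm [ 592.9 -181.5  102.9] F [-5.3 25.  14.6] M [ 4.88  1.06 -0.34] w 0.172
jaw dir deg -23.35 tilt [-0.0037  0.0124] q [-0.03  0.67  0.42  1.74 -0.37  0.82  0.17]
radius 54.559434312406715 q 1.6445455939790457
[[0.4, -0.2], [0.1, 0.1]]
```

It is on the stop: the force rose and the tool did not move. I release and lift.

Request:
{"name": "apply_moves", "arguments": {"increments": [[[-1,0,-2.0,-3.4,0],[0,0,0,0,0],[0.4,0,0,0,0],[0.6,0,0,0,0],[0.6,-20,0,0,0],[0.6,-40,0,0,0],[1,-40,0,0,0],[1,0,0,0,0]]]}}

```text
time_s: 7.3
tcp_pos: [0.595, -0.189, 0.2086]
tcp_rot: [1.643, 1.562, -0.342]
ft_force: [0.3, -0.6, 0.3]
gripper_width: 1.001
```

```bash
python3 -c "
from h import *
x,y=w('blue',-1,6);print(x,y)
plan(x,y,150,-10.3)
"
```

```text
502.6889282527646 -241.0178875572824
t 7.3 tcp mm [ 595.  -189.   208.6] F [ 0.3 -0.6  0.3] M [ 0.02 -0.04 -0.01] w 1.001
jaw dir deg -23.73 tilt [ 0.008  -0.0028] q [-0.07  0.56  0.5   1.63 -0.3   1.02  0.11]
turn rad -0.234 world d [-92.3 -52.1 -58.6] shift now-axes [ 58.  -64.   84.8] shift after turn [ 58.  -82.   67.6]
```

```bash
python3 -c "
from h import *
save('scene','s2');save('top','t2')
a=cv2.imread('pics/s2.png')[160:290,240:400];b=cv2.imread('pics/t2.png')[140:240,290:400]
a=cv2.resize(a,(480,390));b=cv2.resize(b,(429,390));cv2.imwrite('pics/c2.png',np.hstack([a,b])[:, :800])"
```

```text
(no output)
```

View pics/c2.png

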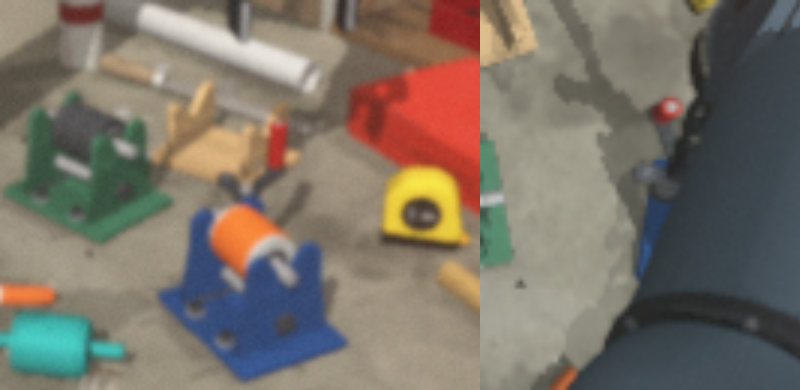

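```bash
python3 -c "
from meas import *
im=np.load('pics/t2.npz')['im'];hsv=cv2.cvtColor(im,cv2.COLOR_RGB2HSV).astype(int)
m=((hsv[...,0]<6)|(hsv[...,0]>174))&(hsv[...,1]>120);mm=np.zeros_like(m);mm[155:185,325:350]=m[155:185,325:350]
v,u=np.nonzero(mm);P=onz('top',u.mean(),v.mean(),.130);l=loc(P,'blue')[0]-[28,57];print(u.mean(),v.mean(),l,np.hypot(*l),2.094-np.arctan2(l[1],l[0]))
plan(*w('blue',-.5,6),150,-10.3)
"
```

```text
337.04545454545456 168.04545454545453 [45.23878787 28.20576584] 53.31147301064267 1.5364899068344662
t 7.4 tcp mm [ 593.1 -187.4  204.1] F [0.8 0.2 0. ] M [0.   0.01 0.  ] w 1.001
jaw dir deg -23.69 tilt [ 0.0019 -0.0005] q [-0.07  0.56  0.49  1.64 -0.3   1.02  0.11]
turn rad -0.234 world d [-89.9 -53.7 -54.1] shift now-axes [ 54.  -60.8  85.3] shift after turn [ 54.  -78.9  68.9]
```

```bash
python3 -c "
from meas import *
def red(f,cam,box,z):
    im=np.load(f'pics/{f}.npz')['im'];hsv=cv2.cvtColor(im,cv2.COLOR_RGB2HSV).astype(int)
    m=((hsv[...,0]<6)|(hsv[...,0]>174))&(hsv[...,1]>120);mm=np.zeros_like(m);a,b,c,d=box;mm[b:d,a:c]=m[b:d,a:c]
    v,u=np.nonzero(mm);P=onz(cam,u.mean(),v.mean(),z);l=loc(P,'blue')[0]-[28,57];print(len(u),u.mean(),v.mean(),P,l,np.hypot(*l),2.094-np.arctan2(l[1],l[0]))
red('s0' if 0 else 'scene0','scene',(297,198,310,224),.114)
red('s2','scene',(322,195,345,222),.114)
red('top0','top',(320,183,335,200),.13)
red('t2','top',(325,155,350,185),.13)
"
```

```text
74 303.22972972972974 210.85135135135135 [[ 0.52524581 -0.14450944  0.114     ]] [-24.06254381  47.98643632] 53.6815059834045 0.0584009781734367
75 332.08 208.0 [[ 0.59557525 -0.17972329  0.114     ]] [51.42985308 25.91512098] 57.590131822309324 1.6272431841261052
20 325.7 190.85 [[ 0.52339211 -0.14148427  0.13      ]] [-26.427279    50.63140766] 57.11340050631495 0.04214730773339648
22 337.04545454545456 168.04545454545453 [[ 0.58989353 -0.17636258  0.13      ]] [45.23878787 28.20576584] 53.31147301064267 1.5364899068344662
```

Both views together put the keeper at about 1.58 rad, so it is fully open. Now the orange roller.

Request:
{"name": "apply_moves", "arguments": {"increments": [[[1,0,0,0,-0.117],[1,0,0,0,-0.117],[1,0,-26,23,0],[1,0,-26,23,0],[1,0,-27,23,0],[1,25,0,0,0],[1,20,0,0,0],[1,0,0,0,0]]]}}

```text
time_s: 8.2
tcp_pos: [0.5005, -0.2398, 0.1551]
tcp_rot: [-1.766, 1.565, 2.766]
ft_force: [0.6, 0.6, -0.7]
gripper_width: 1.0
```

```bash
python3 -c "
from h import *
plan(*w('blue',-.5,6),54,-10.3)
"
```

```text
t 8.2 tcp mm [ 500.5 -239.8  155.1] F [ 0.6  0.6 -0.7] M [ 0.02  0.08 -0.02] w 1.0
jaw dir deg -10.29 tilt [-0.0057  0.0023] q [ 0.09  0.52  0.41  1.86 -0.27  0.82  0.46]
turn rad 0.0 world d [   2.7   -1.3 -101.1] shift now-axes [101.1   3.5   0.9] shift after turn [101.1   3.5   0.9]
```

Request:
{"name": "apply_moves", "arguments": {"increments": [[[1,20,3.5,1,0],[1,30,0,0,0],[1,25,0,0,0],[1,18,0,0,0],[1,8,0,0,0],[1,0,0,0,0],[1,0,0,0,0]]]}}

```text
time_s: 8.9
tcp_pos: [0.5064, -0.2425, 0.058]
tcp_rot: [1.195, 1.57, -0.555]
ft_force: [-0.2, 0.0, 0.6]
gripper_width: 0.998
```

```bash
python3 -c "
from h import *
plan(*w('blue',-.5,6),54,-10.3)
"
```

```text
t 8.9 tcp mm [ 506.4 -242.5   58. ] F [-0.2  0.   0.6] M [0.02 0.01 0.02] w 0.998
jaw dir deg -10.26 tilt [ 0.0006 -0.0003] q [ 0.15  0.65  0.33  1.94 -0.35  0.61  0.53]
turn rad 0.001 world d [-3.2  1.4 -4. ] shift now-axes [ 4.  -3.4 -0.9] shift after turn [ 4.  -3.4 -0.8]
```

Request:
{"name": "apply_moves", "arguments": {"increments": [[[1,4,-3.4,-0.8,0],[1,0,0,0,0],[-1,0,0,0,0],[-1,0,0,0,0],[-1,0,0,0,0],[-1,0,0,0,0],[-1,0,0,0,0]]], "grip_force": 60}}

```text
time_s: 9.6
tcp_pos: [0.5036, -0.2413, 0.0538]
tcp_rot: [1.349, 1.569, -0.401]
ft_force: [1.7, 0.1, 5.9]
gripper_width: 0.569
```

```bash
python3 -c "
from h import *
plan(*w('blue',-.5,6),54,-10.3)
"
```

```text
t 9.6 tcp mm [ 503.6 -241.3   53.8] F [1.7 0.1 5.9] M [-0.1  -0.51 -0.01] w 0.569
jaw dir deg -10.26 tilt [ 0.0018 -0.0008] q [ 0.15  0.65  0.33  1.95 -0.36  0.59  0.54]
turn rad 0.001 world d [-0.5  0.1  0.2] shift now-axes [-0.2 -0.5 -0.1] shift after turn [-0.2 -0.5 -0.1]
```

Request:
{"name": "apply_moves", "arguments": {"increments": [[[-1,-10,0,0,0],[-1,-25,0,0,0],[-1,-40,0,0,0],[-1,-40,0,0,0],[-1,-30,0,0,0],[-1,0,0,0,0]]]}}

```text
time_s: 10.2
tcp_pos: [0.5036, -0.2418, 0.2021]
tcp_rot: [1.39, 1.566, -0.36]
ft_force: [-0.6, -1.0, -3.6]
gripper_width: 0.573
```

```bash
python3 -c "
from h import *
plan(*w('rest',0,0),195,16.8)
"
```

```text
t 10.2 tcp mm [ 503.6 -241.8  202.1] F [-0.6 -1.  -3.6] M [ 0.01 -0.01  0.  ] w 0.573
jaw dir deg -10.28 tilt [ 0.0047 -0.0018] q [ 0.07  0.46  0.44  1.81 -0.24  0.92  0.44]
turn rad -0.473 world d [178.1 219.9  -7.1] shift now-axes [   7.5  136.  -248.2] shift after turn [   7.5  234.  -159.1]
```

Request:
{"name": "apply_moves", "arguments": {"increments": [[[-1,0,0,0,-0.118],[-1,0,0,0,-0.118],[-1,0,0,0,-0.118],[-1,0,0,0,-0.119],[-1,0,33,-23,0],[-1,0,33,-23,0],[-1,0,33,-23,0],[-1,0,33,-23,0],[-1,0,33,-23,0],[-1,0,33,-22,0],[-1,0,34,-22,0],[-1,0,0,0,0]]]}}

```text
time_s: 11.4
tcp_pos: [0.6803, -0.0137, 0.1955]
tcp_rot: [-2.891, 1.566, 2.124]
ft_force: [0.3, 0.2, -3.2]
gripper_width: 0.57
```

```bash
python3 -c "
from h import *
plan(*w('rest',0,0),29,16.8)
"
```

```text
t 11.4 tcp mm [680.3 -13.7 195.5] F [ 0.3  0.2 -3.2] M [ 0.04  0.02 -0.04] w 0.57
jaw dir deg 17.31 tilt [-0.0024  0.004 ] q [-0.21  0.63  0.29  1.47 -0.2   1.07  0.42]
turn rad 0.009 world d [   1.4   -8.2 -166.5] shift now-axes [166.5  -0.9   9. ] shift after turn [166.5  -0.8   9. ]
```

Request:
{"name": "apply_moves", "arguments": {"increments": [[[-1,30,-1,9,0.009],[-1,45,0,0,0],[-1,35,0,0,0],[-1,20,0,0,0],[-1,10,0,0,0],[-1,0,0,0,0]]]}}

```text
time_s: 12.0
tcp_pos: [0.6778, -0.029, 0.0556]
tcp_rot: [-2.104, 1.564, 2.894]
ft_force: [-3.3, 5.1, -5.2]
gripper_width: 0.569
```

```bash
python3 -c "
from h import *
plan(*w('rest',0,0),29,16.8)
"
```

```text
t 12.0 tcp mm [677.8 -29.   55.6] F [-3.3  5.1 -5.2] M [ 1.34  0.69 -0.09] w 0.569
jaw dir deg 16.37 tilt [-0.0062  0.0016] q [-0.16  0.77  0.24  1.61 -0.24  0.8   0.47]
turn rad -0.008 world d [  3.9   7.1 -26.6] shift now-axes [26.6  5.9 -5.7] shift after turn [26.6  5.9 -5.6]
```

Request:
{"name": "apply_moves", "arguments": {"increments": [[[-1,-15,0,0,0],[-1,0,0,0,0],[-1,0,0,0,0]]]}}

```text
time_s: 12.3
tcp_pos: [0.6819, -0.0314, 0.0757]
tcp_rot: [1.082, 1.566, -0.205]
ft_force: [0.2, 0.0, -2.7]
gripper_width: 0.565
```

```bash
python3 -c "
from h import *
plan(*w('rest',0,0),29,16.8)
"
```

```text
t 12.3 tcp mm [681.9 -31.4  75.7] F [ 0.2  0.  -2.7] M [-0.03  0.03 -0.04] w 0.565
jaw dir deg 16.3 tilt [ 0.0043 -0.0009] q [-0.17  0.75  0.25  1.59 -0.23  0.82  0.46]
turn rad -0.009 world d [ -0.2   9.5 -46.7] shift now-axes [46.7  2.3 -9.2] shift after turn [46.7  2.4 -9.2]
```

Request:
{"name": "apply_moves", "arguments": {"increments": [[[-1,0,2.4,-9.2,-0.009],[-1,0,0,0,0],[-1,0,0,0,0],[-1,0,0,0,0]]]}}

```text
time_s: 12.7
tcp_pos: [0.68, -0.021, 0.0732]
tcp_rot: [-0.891, 1.57, -2.167]
ft_force: [-0.7, 0.4, -3.0]
gripper_width: 0.57
```

```bash
python3 -c "
from h import *
plan(*w('rest',0,0),29,16.8)
"
```

```text
t 12.7 tcp mm [680.  -21.   73.2] F [-0.7  0.4 -3. ] M [-0.    0.02 -0.01] w 0.57
jaw dir deg 16.85 tilt [-0.0002 -0.0003] q [-0.18  0.75  0.25  1.6  -0.23  0.82  0.46]
turn rad 0.001 world d [  1.7  -0.9 -44.2] shift now-axes [44.2  1.4  1.4] shift after turn [44.2  1.4  1.4]
```

Request:
{"name": "apply_moves", "arguments": {"increments": [[[-1,20,1.4,1.0,0],[-1,14,0,0,0],[-1,8,0,0,0],[-1,3,0,0,0],[-1,0,0,0,0],[-1,0,0,0,0],[-1,0,0,0,0]]]}}

```text
time_s: 13.4
tcp_pos: [0.6833, -0.0211, 0.029]
tcp_rot: [1.407, 1.568, 0.13]
ft_force: [5.3, 1.9, 1.7]
gripper_width: 0.568
```

```bash
python3 -c "
from h import *
plan(*w('rest',0,0),29,16.8)
"
```

```text
t 13.4 tcp mm [683.3 -21.1  29. ] F [5.3 1.9 1.7] M [ 0.54 -1.01 -0.14] w 0.568
jaw dir deg 16.84 tilt [0.0031 0.0004] q [-0.17  0.81  0.23  1.62 -0.25  0.74  0.47]
turn rad 0.001 world d [-1.6 -0.8  0. ] shift now-axes [-0.  -1.7  0.3] shift after turn [-0.  -1.7  0.3]
```

Request:
{"name": "apply_moves", "arguments": {"increments": [[[1,0,0,0,0],[1,0,0,0,0],[1,0,0,0,0],[1,-15,0,0,0],[1,-40,0,0,0],[1,-45,0,0,0],[1,-40,0,0,0],[1,-20,0,0,0],[1,0,0,0,0],[1,0,0,0,0]]]}}

```text
time_s: 14.4
tcp_pos: [0.6816, -0.0215, 0.1892]
tcp_rot: [1.364, 1.57, 0.087]
ft_force: [0.1, 0.1, 0.4]
gripper_width: 1.001
```

```bash
python3 -c "
from h import *
plan(*w('yellow',-.5,0.5),150,-15.5)
"
```

```text
t 14.4 tcp mm [681.6 -21.5 189.2] F [0.1 0.1 0.4] M [0.   0.02 0.07] w 1.001
jaw dir deg 16.84 tilt [0.0009 0.0001] q [-0.2   0.64  0.29  1.48 -0.2   1.05  0.43]
turn rad 0.564 world d [-186.4  271.4  -39.2] shift now-axes [  39.1  -99.8 -313.8] shift after turn [  39.1 -252.2 -211.7]
```

Request:
{"name": "apply_moves", "arguments": {"increments": [[[1,0,0,0,0.141],[1,0,0,0,0.141],[1,0,0,0,0.141],[1,0,0,0,0.141],[1,0,-36,-30,0],[1,0,-36,-30,0],[1,0,-36,-30,0],[1,0,-36,-30,0],[1,0,-36,-30,0],[1,0,-36,-30,0],[1,10,-36,-31,0]]]}}

```text
time_s: 15.5
tcp_pos: [0.4938, 0.2502, 0.1782]
tcp_rot: [-0.137, 1.571, -1.978]
ft_force: [-0.1, 0.3, -0.3]
gripper_width: 0.996
```

Request:
{"name": "apply_moves", "arguments": {"increments": [[[1,15,0,0,0],[1,0,0,0,0],[1,0,0,0,0]]]}}

```text
time_s: 15.8
tcp_pos: [0.4951, 0.2479, 0.1629]
tcp_rot: [-0.272, 1.569, -2.114]
ft_force: [0.4, -0.5, 0.2]
gripper_width: 1.002
```

```bash
python3 -c "
from h import *
plan(*w('yellow',-.5,0.5),54,-15.5)
save('scene','s3')
a=cv2.imread('pics/s3.png')[130:290,190:390];cv2.imwrite('pics/s3c.png',cv2.resize(a,None,fx=3,fy=3))
"
```

```text
t 15.8 tcp mm [495.1 247.9 162.9] F [ 0.4 -0.5  0.2] M [-0.01 -0.01 -0.01] w 1.002
jaw dir deg -15.54 tilt [-0.0011 -0.0018] q [-0.86  0.51  0.47  1.86 -0.3   0.84 -0.51]
turn rad -0.001 world d [   0.     2.  -108.9] shift now-axes [108.9  -0.4  -2.2] shift after turn [108.9  -0.4  -2.2]
```

View pics/s3c.png

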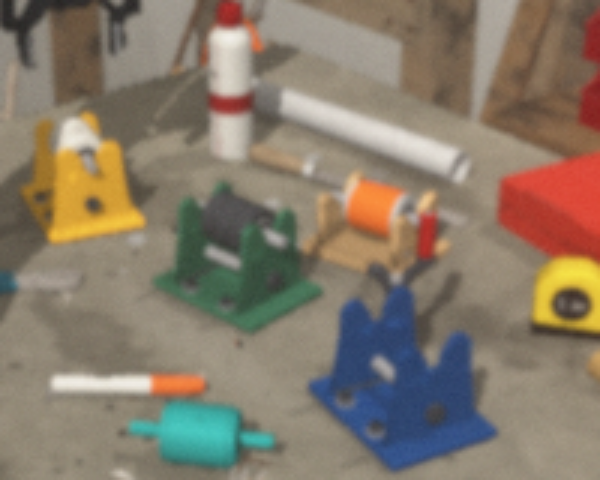

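The orange roller is on the rest at crop (375,207), the blue stand is empty, and the keeper is open with its grip at (428,232). Now the white roller.

Request:
{"name": "apply_moves", "arguments": {"increments": [[[1,20,-0.4,-2.2,0],[1,35,0,0,0],[1,30,0,0,0],[1,17,0,0,0],[1,7,0,0,0],[1,0,0,0,0],[1,0,0,0,0],[1,0,0,0,0]]]}}

```text
time_s: 16.65
tcp_pos: [0.4962, 0.2514, 0.0555]
tcp_rot: [2.349, 1.569, 0.507]
ft_force: [-0.7, -0.0, -0.7]
gripper_width: 0.999
```

```bash
python3 -c "
from h import *
plan(*w('yellow',-.5,0.5),54,-15.5)
"
```

```text
t 16.65 tcp mm [496.2 251.4  55.5] F [-0.7 -0.  -0.7] M [-0.   -0.04  0.01] w 0.999
jaw dir deg -15.49 tilt [0.0017 0.0009] q [-0.79  0.66  0.37  1.96 -0.4   0.6  -0.43]
turn rad 0.0 world d [-1.  -1.5 -1.5] shift now-axes [ 1.4 -0.6  1.7] shift after turn [ 1.4 -0.6  1.7]
```

Request:
{"name": "apply_moves", "arguments": {"increments": [[[1,1.5,-0.6,1.7,0],[1,0,0,0,0],[-1,0,0,0,0],[-1,0,0,0,0],[-1,0,0,0,0],[-1,0,0,0,0],[-1,0,0,0,0]]]}}

```text
time_s: 17.35
tcp_pos: [0.4952, 0.2499, 0.0532]
tcp_rot: [2.034, 1.569, 0.193]
ft_force: [3.3, -0.5, 4.1]
gripper_width: 0.568
```

```bash
python3 -c "
from h import *
plan(*w('yellow',-.5,0.5),54,-15.5)
"
```

```text
t 17.35 tcp mm [495.2 249.9  53.2] F [ 3.3 -0.5  4.1] M [-0.2  -0.65  0.01] w 0.568
jaw dir deg -15.49 tilt [0.0017 0.0003] q [-0.79  0.66  0.37  1.96 -0.4   0.59 -0.42]
turn rad 0.0 world d [-0.1  0.   0.8] shift now-axes [-0.8 -0.1 -0. ] shift after turn [-0.8 -0.1 -0. ]
```

Request:
{"name": "apply_moves", "arguments": {"increments": [[[-1,-10,0,0,0],[-1,-25,0,0,0],[-1,-40,0,0,0],[-1,-40,0,0,0],[-1,-30,0,0,0],[-1,0,0,0,0],[-1,0,0,0,0]]]}}

```text
time_s: 18.05
tcp_pos: [0.4934, 0.2501, 0.1977]
tcp_rot: [-1.658, 1.57, 2.785]
ft_force: [0.1, 0.1, -3.2]
gripper_width: 0.57
```

```bash
python3 -c "
from h import *
plan(*w('blue',-.5,0),200,-10.3)
"
```

```text
t 18.05 tcp mm [493.4 250.1 197.7] F [ 0.1  0.1 -3.2] M [ 0.05  0.03 -0.02] w 0.57
jaw dir deg -15.43 tilt [-0.0009  0.0003] q [-0.88  0.47  0.5   1.82 -0.28  0.92 -0.53]
turn rad -0.09 world d [   8.7 -497.1    2.3] shift now-axes [ -2.5 140.6 476.8] shift after turn [ -2.5  97.4 487.5]
```

Request:
{"name": "apply_moves", "arguments": {"increments": [[[-1,0,0,0,-0.09],[-1,0,5,25,0],[-1,0,9,45,0],[-1,0,9,45,0],[-1,0,9,45,0],[-1,0,9,45,0],[-1,0,9,45,0],[-1,0,9,45,0],[-1,0,9,45,0],[-1,0,9,45,0],[-1,0,9,45,0],[-1,0,9,45,0]]]}}

```text
time_s: 19.25
tcp_pos: [0.5014, -0.2354, 0.1958]
tcp_rot: [-1.842, 1.567, 2.691]
ft_force: [1.1, 0.7, -1.5]
gripper_width: 0.566
```

Request:
{"name": "apply_moves", "arguments": {"increments": [[[-1,30,0,12,0],[-1,20,0,0,0],[-1,0,0,0,0],[-1,0,0,0,0]]]}}

```text
time_s: 19.65
tcp_pos: [0.4998, -0.2455, 0.1468]
tcp_rot: [-1.805, 1.568, 2.727]
ft_force: [1.0, 0.2, -1.3]
gripper_width: 0.571
```

```bash
python3 -c "
from h import *
plan(*w('blue',-.5,0),53,-10.3)
"
```

```text
t 19.65 tcp mm [ 499.8 -245.5  146.8] F [ 1.   0.2 -1.3] M [ 0.02  0.   -0.01] w 0.571
jaw dir deg -10.3 tilt [-0.0029  0.0013] q [ 0.07  0.54  0.46  1.87 -0.32  0.81  0.51]
turn rad -0.0 world d [  2.3  -1.5 -93.8] shift now-axes [93.8  2.8  1.1] shift after turn [93.8  2.8  1.1]
```

Request:
{"name": "apply_moves", "arguments": {"increments": [[[-1,25,3.0,1,0],[-1,25,0,0,0],[-1,12,0,0,0],[-1,0,0,0,0],[-1,0,0,0,0],[-1,0,0,0,0]]]}}

```text
time_s: 20.25
tcp_pos: [0.504, -0.2481, 0.0871]
tcp_rot: [1.359, 1.569, -0.391]
ft_force: [0.7, 0.6, -2.3]
gripper_width: 0.571
```

```bash
python3 -c "
from h import *
plan(*w('blue',0,0),53,-10.3)
"
```

```text
t 20.25 tcp mm [ 504.  -248.1   87.1] F [ 0.7  0.6 -2.3] M [-0.01  0.02 -0.04] w 0.571
jaw dir deg -10.31 tilt [ 0.0018 -0.0007] q [ 0.11  0.62  0.4   1.92 -0.37  0.68  0.56]
turn rad -0.0 world d [ -1.4   1.  -34.1] shift now-axes [34.1 -1.7 -0.7] shift after turn [34.1 -1.7 -0.7]
```

Request:
{"name": "apply_moves", "arguments": {"increments": [[[-1,10,-1.5,-0.7,0],[-1,12,0,0,0],[-1,8,0,0,0],[-1,4,0,0,0],[-1,0,0,0,0],[-1,0,0,0,0],[-1,0,0,0,0]]]}}

```text
time_s: 20.95
tcp_pos: [0.5024, -0.2468, 0.0529]
tcp_rot: [2.076, 1.569, 0.325]
ft_force: [-2.0, 3.4, 17.6]
gripper_width: 0.57
```

```bash
python3 -c "
from h import *
plan(*w('blue',0,0),53,-10.3)
"
```

```text
t 20.95 tcp mm [ 502.4 -246.8   52.9] F [-2.   3.4 17.6] M [ 0.75  0.56 -0.09] w 0.57
jaw dir deg -10.32 tilt [0.0015 0.0005] q [ 0.14  0.66  0.37  1.95 -0.4   0.6   0.59]
turn rad -0.0 world d [ 0.2 -0.3  0.1] shift now-axes [-0.1  0.2  0.3] shift after turn [-0.1  0.2  0.3]
```

Request:
{"name": "apply_moves", "arguments": {"increments": [[[0.6,0,0,0,0],[1,0,0,0,0],[1,0,0,0,0],[1,-15,0,0,0],[1,-40,0,0,0],[1,-45,0,0,0],[1,-15,0,0,0],[1,0,0,0,0],[1,0,0,0,0]]]}}

```text
time_s: 21.85
tcp_pos: [0.5018, -0.2465, 0.1663]
tcp_rot: [-2.247, 1.57, 2.286]
ft_force: [0.1, -0.1, -0.9]
gripper_width: 1.0
```

```bash
python3 -c "
from h import *
plan(592.5,-181,160,-45)
f='s4';save('scene',f)
a=cv2.imread('pics/s4.png')[160:290,240:400];cv2.imwrite('pics/s4c.png',cv2.resize(a,None,fx=4,fy=4))
"
```

```text
t 21.85 tcp mm [ 501.8 -246.5  166.3] F [ 0.1 -0.1 -0.9] M [ 0.07  0.04 -0.06] w 1.0
jaw dir deg -10.29 tilt [-0.0003  0.0003] q [ 0.06  0.52  0.47  1.84 -0.3   0.85  0.5 ]
turn rad 0.606 world d [90.7 65.5 -6.3] shift now-axes [  6.3  77.5 -80.6] shift after turn [   6.3   17.8 -110.4]
```

View pics/s4c.png

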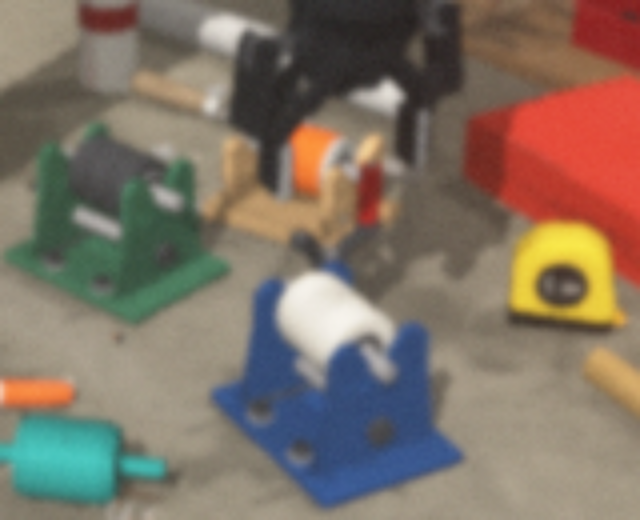

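White roller is down in the blue stand (crop (335,315)). Next I shut the keeper.

Request:
{"name": "apply_moves", "arguments": {"increments": [[[1,0,0,0,0.134],[1,-5,23,-22,0],[1,0,23,-22,0],[1,0,22,-22,0],[1,0,0,0,0],[1,0,0,0,0],[1,0,0,0,0]]]}}

```text
time_s: 22.6
tcp_pos: [0.5857, -0.2057, 0.1708]
tcp_rot: [-1.224, 1.569, -3.11]
ft_force: [-1.2, 0.1, -0.0]
gripper_width: 1.002
```

```bash
python3 -c "
from h import *
plan(592.5,-181,103,-18)
"
```

```text
t 22.6 tcp mm [ 585.7 -205.7  170.8] F [-1.2  0.1 -0. ] M [-0.04  0.05  0.04] w 1.002
jaw dir deg -18.07 tilt [-0.0022 -0.0001] q [-0.05  0.6   0.51  1.68 -0.35  0.95  0.28]
turn rad -0.001 world d [  6.8  24.7 -67.8] shift now-axes [ 67.8  -1.1 -25.7] shift after turn [ 67.8  -1.  -25.7]
```

Request:
{"name": "apply_moves", "arguments": {"increments": [[[1,0,-1,-26,0],[1,0,0,0,0],[1,0,0,0,0],[1,0,0,0,0]]]}}

```text
time_s: 23.0
tcp_pos: [0.5934, -0.1812, 0.1719]
tcp_rot: [-0.218, 1.57, -2.105]
ft_force: [-0.4, -0.3, -0.4]
gripper_width: 0.995
```

```bash
python3 -c "
from h import *
plan(592.5,-181,103,-18)
"
```

```text
t 23.0 tcp mm [ 593.4 -181.2  171.9] F [-0.4 -0.3 -0.4] M [ 0.05  0.05 -0.02] w 0.995
jaw dir deg -18.07 tilt [-0.0003 -0.0005] q [-0.09  0.6   0.51  1.68 -0.35  0.95  0.24]
turn rad -0.001 world d [ -0.9   0.2 -68.9] shift now-axes [68.9 -0.9  0. ] shift after turn [68.9 -0.9  0. ]
```

Request:
{"name": "apply_moves", "arguments": {"increments": [[[1,25,-0.9,0,0],[1,25,0,0,0],[1,13,0,0,0],[1,6,0,0,0],[1,0,0,0,0],[1,0,0,0,0],[-1,0,0,0,0],[-1,0,0,0,0],[-1,0,0,0,0],[-1,0,0,0,0],[-1,0,0,0,0]]], "grip_force": 40}}

```text
time_s: 24.1
tcp_pos: [0.5934, -0.1797, 0.103]
tcp_rot: [1.607, 1.57, -0.278]
ft_force: [-1.0, 1.6, 4.0]
gripper_width: 0.176
```

```bash
python3 -c "
from h import *
arc(-0.05,17)
"
```

```text
t 24.1 tcp mm [ 593.4 -179.7  103. ] F [-1.   1.6  4. ] M [ 0.07  0.33 -0.03] w 0.176
jaw dir deg -17.98 tilt [ 0.0003 -0.0001] q [-0.06  0.68  0.47  1.75 -0.4   0.81  0.28]
radius 55.50878647666066 q 1.616497150600557
[[-3.7, -4.0], [-3.7, -3.9], [-4.1, -3.5], [-4.4, -3.1], [-4.7, -2.7], [-4.9, -2.2], [-5.1, -1.7], [-5.3, -1.2], [-5.3, -0.7], [-5.4, -0.1], [-5.4, 0.4], [-5.3, 0.9], [-5.2, 1.4], [-5.0, 1.9], [-4.8, 2.4], [-4.6, 2.9], [-4.3, 3.3]]
```

Request:
{"name": "apply_moves", "arguments": {"increments": [[[-1,0,-3.7,-4.0,0],[-1,0,-3.7,-3.9,0],[-1,0,-4.1,-3.5,0],[-1,0,-4.4,-3.1,0],[-1,0,-4.7,-2.7,0],[-1,0,-4.9,-2.2,0],[-1,0,-5.1,-1.7,0],[-1,0,-5.3,-1.2,0],[-1,0,-5.3,-0.7,0],[-1,0,0,0,0],[-1,0,0,0,0]]]}}

```text
time_s: 25.2
tcp_pos: [0.5643, -0.1407, 0.1032]
tcp_rot: [2.626, 1.565, 0.745]
ft_force: [8.6, 12.7, 0.3]
gripper_width: 0.176
```

```bash
python3 -c "
from h import *
arc(-0.08,8)
"
```

```text
t 25.2 tcp mm [ 564.3 -140.7  103.2] F [ 8.6 12.7  0.3] M [ 2.39 -1.8   0.14] w 0.176
jaw dir deg -17.73 tilt [0.0043 0.0039] q [-0.13  0.63  0.47  1.86 -0.4   0.75  0.25]
radius 60.25180058383247 q 0.7522178427780057
[[-6.2, 5.0], [-5.7, 0.3], [-5.6, 0.9], [-5.5, 1.5], [-5.3, 2.1], [-5.1, 2.6], [-4.8, 3.1], [-4.4, 3.6]]
```

Request:
{"name": "apply_moves", "arguments": {"increments": [[[-1,0,-6.2,3.0,0],[-1,0,-5.7,0.8,0],[-1,0,-5.6,1.0,0],[-1,0,-5.5,1.5,0],[-1,0,-5.3,2.1,0],[-1,0,-5.1,2.6,0],[-1,0,-4.8,3.1,0],[-1,0,-4.4,3.6,0],[-1,0,0,0,0],[-1,0,0,0,0]]]}}

```text
time_s: 26.2
tcp_pos: [0.5221, -0.1454, 0.1033]
tcp_rot: [1.995, 1.56, 0.116]
ft_force: [23.8, 10.7, -13.6]
gripper_width: 0.172
```

```bash
python3 -c "
from h import *
arc(-0.08,2)
"
```

```text
t 26.2 tcp mm [ 522.1 -145.4  103.3] F [ 23.8  10.7 -13.6] M [ 2.04 -4.48  0.06] w 0.172
jaw dir deg -17.7 tilt [0.0104 0.0012] q [-0.12  0.58  0.46  1.96 -0.4   0.68  0.29]
radius 53.80906889110395 q -0.0011423639314640521
[[-2.4, 0.4], [-1.6, 1.4]]
```

Request:
{"name": "apply_moves", "arguments": {"increments": [[[-0.4,0,0,0,0],[0,0,0,0,0],[0.3,0,0,0,0],[0.3,-20,0,0,0],[0.6,-40,0,0,0],[1,-40,0,0,0],[1,0,0,0,0],[1,0,0,0,0]]]}}

```text
time_s: 27.0
tcp_pos: [0.5152, -0.149, 0.2035]
tcp_rot: [1.908, 1.569, 0.022]
ft_force: [0.5, 0.2, -0.3]
gripper_width: 0.998
```

```bash
python3 -c "
from h import *
plan(*w('green',-.5,-4),200,8.4)
save('scene','s5')
a=cv2.imread('pics/s5.png')[160:290,240:400];cv2.imwrite('pics/s5c.png',cv2.resize(a,None,fx=4,fy=4))
"
```

```text
t 27.0 tcp mm [ 515.2 -149.   203.5] F [ 0.5  0.2 -0.3] M [-0.    0.    0.01] w 0.998
jaw dir deg -18.01 tilt [0.0016 0.    ] q [-0.19  0.45  0.56  1.86 -0.3   0.92  0.2 ]
turn rad -0.461 world d [  7.3 148.6  -3.5] shift now-axes [   3.5  -39.  -143.6] shift after turn [   3.5   28.9 -145.9]
```

View pics/s5c.png

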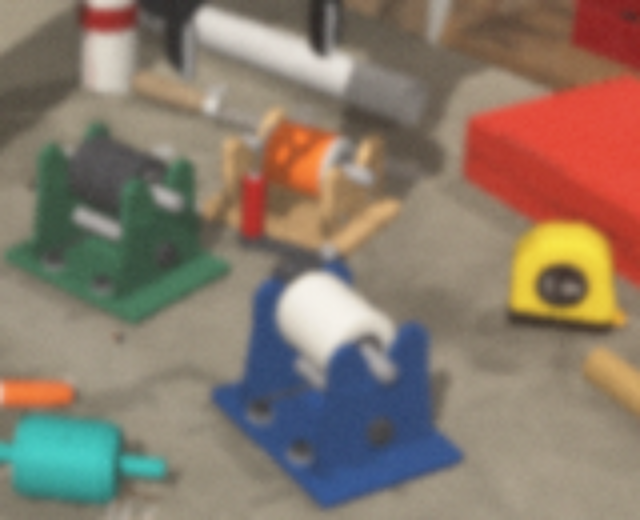

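The keeper is shut: its grip is at crop (252,208), back at its start position. The steel roller in the green stand is next.

Request:
{"name": "apply_moves", "arguments": {"increments": [[[1,0,0,0,-0.115],[1,0,0,0,-0.115],[1,0,0,0,-0.115],[1,0,0,0,-0.116],[1,0,7,-36,0],[1,0,7,-37,0],[1,0,7,-37,0],[1,20,8,-36,0],[1,20,0,0,0],[1,0,0,0,0],[1,0,0,0,0],[1,0,0,0,0]]]}}

```text
time_s: 28.25
tcp_pos: [0.5226, -0.0014, 0.1633]
tcp_rot: [0.324, 1.57, -1.102]
ft_force: [-0.3, -0.6, -0.2]
gripper_width: 1.001
```

```bash
python3 -c "
from h import *
plan(*w('green',-.5,-4),54,8.4)
"
```

```text
t 28.25 tcp mm [522.6  -1.4 163.3] F [-0.3 -0.6 -0.2] M [-0.02 -0.04 -0.03] w 1.001
jaw dir deg 8.3 tilt [ 0.0003 -0.0005] q [-0.36  0.46  0.4   1.94 -0.24  0.79  0.32]
turn rad -0.002 world d [-1.000e-01  1.100e+00 -1.093e+02] shift now-axes [109.3  -0.   -1.1] shift after turn [109.3  -0.   -1.1]
```

Request:
{"name": "apply_moves", "arguments": {"increments": [[[1,20,0,-1,0],[1,35,0,0,0],[1,30,0,0,0],[1,17,0,0,0],[1,7,0,0,0],[1,0,0,0,0],[1,0,0,0,0],[1,0,0,0,0]]]}}

```text
time_s: 29.05
tcp_pos: [0.5232, 0.0007, 0.055]
tcp_rot: [1.497, 1.569, 0.073]
ft_force: [-0.7, 0.3, -0.4]
gripper_width: 1.001
```

```bash
python3 -c "
from h import *
plan(*w('green',-.5,-4),54,8.4)
"
```

```text
t 29.05 tcp mm [523.2   0.7  55. ] F [-0.7  0.3 -0.4] M [0.04 0.02 0.01] w 1.001
jaw dir deg 8.41 tilt [0.002  0.0001] q [-0.29  0.61  0.3   2.04 -0.34  0.53  0.4 ]
turn rad 0.0 world d [-0.7 -1.1 -1. ] shift now-axes [ 1.  -0.8  1. ] shift after turn [ 1.  -0.8  1. ]
```

Request:
{"name": "apply_moves", "arguments": {"increments": [[[1,1,-0.8,1,0],[1,0,0,0,0],[-1,0,0,0,0],[-1,0,0,0,0],[-1,0,0,0,0],[-1,0,0,0,0],[-1,0,0,0,0],[-1,0,0,0,0]]], "grip_force": 80}}

```text
time_s: 29.85
tcp_pos: [0.5227, -0.0002, 0.0533]
tcp_rot: [1.486, 1.569, 0.062]
ft_force: [1.0, 0.8, 4.7]
gripper_width: 0.567
```

```bash
python3 -c "
from h import *
plan(*w('green',-.5,-4),54,8.4)
"
```

```text
t 29.85 tcp mm [ 5.227e+02 -2.000e-01  5.330e+01] F [1.  0.8 4.7] M [ 0.17 -0.29 -0.11] w 0.567
jaw dir deg 8.42 tilt [0.0018 0.0001] q [-0.29  0.61  0.3   2.04 -0.34  0.53  0.4 ]
turn rad 0.0 world d [-0.2 -0.2  0.7] shift now-axes [-0.7 -0.2  0.2] shift after turn [-0.7 -0.2  0.2]
```

Request:
{"name": "apply_moves", "arguments": {"increments": [[[-1,-10,0,0,0],[-1,-25,0,0,0],[-1,-40,0,0,0],[-1,-40,0,0,0],[-1,-30,0,0,0],[-1,0,0,0,0],[-1,0,0,0,0]]]}}

```text
time_s: 30.55
tcp_pos: [0.5209, -0.0, 0.1974]
tcp_rot: [-2.029, 1.57, 2.83]
ft_force: [0.1, 0.2, -5.3]
gripper_width: 0.564
```

```bash
python3 -c "
from h import *
plan(*w('yellow',-.3,0),195,-15.5)
"
```

```text
t 30.55 tcp mm [520.9  -0.  197.4] F [ 0.1  0.2 -5.3] M [0.01 0.07 0.01] w 0.564
jaw dir deg 8.45 tilt [-0.0009  0.0003] q [-0.39  0.41  0.43  1.9  -0.22  0.88  0.3 ]
turn rad 0.418 world d [-25.7 249.4  -2.4] shift now-axes [   2.5   11.2 -250.5] shift after turn [   2.5  -91.4 -233.4]
```

Request:
{"name": "apply_moves", "arguments": {"increments": [[[-1,0,0,0,0.139],[-1,0,0,0,0.139],[-1,0,0,0,0.14],[-1,0,-15,-39,0],[-1,0,-15,-39,0],[-1,0,-15,-39,0],[-1,0,-15,-39,0],[-1,0,-15,-39,0],[-1,0,-16,-38,0],[-1,25,0,0,0],[-1,25,0,0,0],[-1,0,0,0,0]]]}}

```text
time_s: 31.75
tcp_pos: [0.4929, 0.2476, 0.1431]
tcp_rot: [-0.74, 1.561, -2.581]
ft_force: [-1.4, -1.1, -4.8]
gripper_width: 0.566
```

Request:
{"name": "apply_moves", "arguments": {"increments": [[[-1,30,0,0,0],[-1,20,0,0,0],[-1,0,0,0,0],[-1,0,0,0,0],[-1,0,0,0,0]]]}}

```text
time_s: 32.25
tcp_pos: [0.4972, 0.2486, 0.099]
tcp_rot: [2.258, 1.569, 0.416]
ft_force: [-0.5, -0.2, -4.1]
gripper_width: 0.565
```

```bash
python3 -c "
from h import *
plan(*w('yellow',-.3,0),53,-15.5)
"
```

```text
t 32.25 tcp mm [497.2 248.6  99. ] F [-0.5 -0.2 -4.1] M [0.03 0.   0.  ] w 0.565
jaw dir deg -15.55 tilt [0.0014 0.0006] q [-0.84  0.6   0.46  1.92 -0.4   0.7  -0.42]
turn rad -0.001 world d [ -2.    0.8 -46. ] shift now-axes [46.  -2.2 -0.2] shift after turn [46.  -2.2 -0.2]
```

Request:
{"name": "apply_moves", "arguments": {"increments": [[[-1,10,-2.2,-0.2,0],[-1,15,0,0,0],[-1,12,0,0,0],[-1,6,0,0,0],[-1,3,0,0,0],[-1,0,0,0,0],[-1,0,0,0,0],[-1,0,0,0,0]]]}}

```text
time_s: 33.05
tcp_pos: [0.495, 0.2493, 0.0532]
tcp_rot: [2.547, 1.569, 0.704]
ft_force: [-2.1, -1.8, 11.6]
gripper_width: 0.567
```

```bash
python3 -c "
from h import *
plan(*w('yellow',-.3,0),53,-15.5)
"
```

```text
t 33.05 tcp mm [495.  249.3  53.2] F [-2.1 -1.8 11.6] M [-0.41  0.55  0.08] w 0.567
jaw dir deg -15.56 tilt [0.0013 0.0011] q [-0.81  0.66  0.4   1.96 -0.44  0.6  -0.38]
turn rad -0.001 world d [ 0.2  0.1 -0.2] shift now-axes [ 0.2  0.2 -0.1] shift after turn [ 0.2  0.2 -0.1]
```

Seated at the same height as the grasps, with upward contact force. I release it and go to the rest.

Request:
{"name": "apply_moves", "arguments": {"increments": [[[0.6,0,0,0,0],[1,0,0,0,0],[1,0,0,0,0],[1,-15,0,0,0],[1,-40,0,0,0],[1,-45,0,0,0],[1,-30,0,0,0],[1,0,0,0,0],[1,0,0,0,0]]]}}

```text
time_s: 33.95
tcp_pos: [0.4944, 0.2497, 0.1822]
tcp_rot: [2.728, 1.569, 0.886]
ft_force: [-0.5, 0.5, -1.0]
gripper_width: 1.003
```

```bash
python3 -c "
from meas import *
save('top','t6'); run('t6')
plan(*w('rest',0,0),180,16.8)
"
```

```text
yellow n 172 rgb [79.5 81.  81. ] y ext [-32.6   5.6] x ext [-20.7  20.6] ztop 101.6 ends [(1, 0), (-1, np.int64(13), array([ -2. , -54.6]), np.float64(79.9))]
green no roller 0
blue n 289 rgb [233. 234. 225.] y ext [-25.5  36.1] x ext [-21.2  20. ] ztop 101.1 ends [(1, np.int64(7), array([-0.5, 56.6]), np.float64(86.8)), (-1, np.int64(8), array([ -1.5, -53. ]), np.float64(78.0))]
rest n 280 rgb [232. 145.  79.] y ext [-32.1  29. ] x ext [-21.   20.7] ztop 76.3 ends [(1, np.int64(9), array([-0.3, 52.3]), np.float64(54.1)), (-1, np.int64(14), array([ -0.8, -55.1]), np.float64(53.8))]
t 34.0 tcp mm [493.8 249.5 181.3] F [-0.7  0.1  0.5] M [ 0.03  0.02 -0.04] w 0.998
jaw dir deg -15.51 tilt [-0.0008 -0.0001] q [-0.9   0.5   0.53  1.84 -0.32  0.89 -0.49]
turn rad -0.564 world d [ 187.9 -271.4   -1.3] shift now-axes [  1.1 253.6 211.3] shift after turn [  1.1 101.4 314.1]
```

View pics/t6.png

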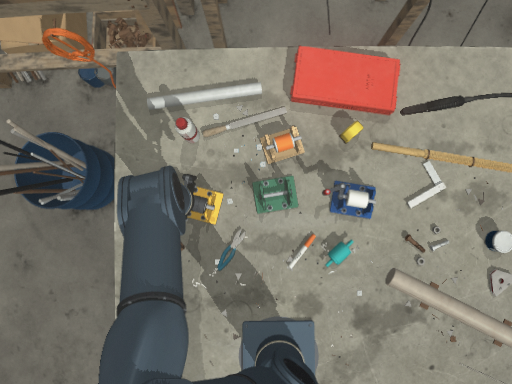

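Top view: steel roller in yellow (205,207), white in blue (357,199), orange on the rest (285,142), green stand empty, keeper grip at (326,191). I go to the orange roller, which is about 1.5 mm off centre toward -y.

Request:
{"name": "apply_moves", "arguments": {"increments": [[[1,0,0,0,-0.141],[1,0,0,0,-0.141],[1,0,0,0,-0.141],[1,0,0,0,-0.141],[1,0,14,45,0],[1,0,14,45,0],[1,0,15,45,0],[1,0,15,45,0],[1,0,15,45,0],[1,0,14,45,0],[1,0,14,46,0],[1,0,0,0,0]]]}}

```text
time_s: 35.2
tcp_pos: [0.6835, -0.0328, 0.1796]
tcp_rot: [-0.558, 1.566, -1.844]
ft_force: [-1.3, -0.6, 0.0]
gripper_width: 1.001
```

Request:
{"name": "apply_moves", "arguments": {"increments": [[[1,40,0,0,0],[1,40,0,0,0],[1,0,0,0,0],[1,0,0,0,0],[1,0,0,0,0]]]}}

```text
time_s: 35.7
tcp_pos: [0.6833, -0.0242, 0.1034]
tcp_rot: [1.136, 1.569, -0.142]
ft_force: [-0.4, 0.3, 0.5]
gripper_width: 0.997
```

```bash
python3 -c "
from h import *
plan(*w('rest',0,-1),29,16.8)
"
```

```text
t 35.7 tcp mm [683.3 -24.2 103.4] F [-0.4  0.3  0.5] M [ 0.04 -0.03  0.05] w 0.997
jaw dir deg 16.78 tilt [ 0.002  -0.0003] q [-0.21  0.73  0.32  1.57 -0.27  0.89  0.5 ]
turn rad -0.0 world d [ -1.3   1.4 -74.4] shift now-axes [74.4 -1.  -1.8] shift after turn [74.4 -1.  -1.8]
```

Request:
{"name": "apply_moves", "arguments": {"increments": [[[1,25,-1,-1.8,0],[1,25,0,0,0],[1,16,0,0,0],[1,8,0,0,0],[1,0,0,0,0],[1,0,0,0,0],[1,0,0,0,0]]]}}

```text
time_s: 36.4
tcp_pos: [0.6817, -0.0227, 0.029]
tcp_rot: [1.219, 1.569, -0.058]
ft_force: [0.5, -0.0, -0.4]
gripper_width: 1.003
```

```bash
python3 -c "
from h import *
plan(*w('rest',0,-1),29,16.8)
"
```

```text
t 36.4 tcp mm [681.7 -22.7  29. ] F [ 0.5 -0.  -0.4] M [-0.   -0.04  0.01] w 1.003
jaw dir deg 16.79 tilt [ 0.0019 -0.0001] q [-0.2   0.81  0.28  1.62 -0.3   0.75  0.52]
turn rad -0.0 world d [ 0.3 -0.2 -0. ] shift now-axes [0.  0.3 0.3] shift after turn [0.  0.3 0.3]
```

Request:
{"name": "apply_moves", "arguments": {"increments": [[[-1,0,0,0,0],[-1,0,0,0,0],[-1,0,0,0,0],[-1,0,0,0,0],[-1,0,0,0,0],[-1,0,0,0,0]]], "grip_force": 60}}

```text
time_s: 37.0
tcp_pos: [0.6838, -0.0217, 0.0293]
tcp_rot: [1.381, 1.565, 0.104]
ft_force: [5.6, 2.5, 3.2]
gripper_width: 0.566
```

```bash
python3 -c "
from h import *
plan(*w('rest',0,-1),29,16.8)
"
```

```text
t 37.0 tcp mm [683.8 -21.7  29.3] F [5.6 2.5 3.2] M [ 0.36 -1.24 -0.01] w 0.566
jaw dir deg 16.83 tilt [0.006  0.0006] q [-0.2   0.81  0.28  1.62 -0.31  0.75  0.52]
turn rad 0.001 world d [-1.8 -1.1 -0.3] shift now-axes [ 0.3 -2.1  0.6] shift after turn [ 0.3 -2.1  0.6]
```

Request:
{"name": "apply_moves", "arguments": {"increments": [[[-1,-10,0,0,0],[-1,-25,0,0,0],[-1,-40,0,0,0],[-1,-45,0,0,0],[-1,-40,0,0,0],[-1,0,0,0,0],[-1,0,0,0,0]]]}}

```text
time_s: 37.7
tcp_pos: [0.6806, -0.0226, 0.1885]
tcp_rot: [1.462, 1.57, 0.184]
ft_force: [-0.5, 0.4, -4.7]
gripper_width: 0.57
```

```bash
python3 -c "
from h import *
plan(*w('green',-.3,0),190,8.4)
"
```

```text
t 37.7 tcp mm [680.6 -22.6 188.5] F [-0.5  0.4 -4.7] M [0.05 0.04 0.01] w 0.57
jaw dir deg 16.78 tilt [0.0007 0.0001] q [-0.23  0.64  0.35  1.49 -0.24  1.05  0.47]
turn rad 0.146 world d [-158.5   26.3    1.5] shift now-axes [  -1.6 -144.1  -70.9] shift after turn [  -1.6 -152.9  -49.1]
```

Request:
{"name": "apply_moves", "arguments": {"increments": [[[-1,0,0,0,0.146],[-1,0,-38,-12,0],[-1,0,-38,-12,0],[-1,0,-38,-12,0],[-1,0,-38,-13,0],[-1,30,0,0,0],[-1,40,0,0,0],[-1,20,0,0,0],[-1,0,0,0,0],[-1,0,0,0,0],[-1,0,0,0,0]]]}}

```text
time_s: 38.8
tcp_pos: [0.5237, 0.0035, 0.0985]
tcp_rot: [1.209, 1.57, -0.215]
ft_force: [0.2, -0.5, -2.3]
gripper_width: 0.57
```

```bash
python3 -c "
from h import *
plan(*w('green',-.3,0),53,8.4)
"
```

```text
t 38.8 tcp mm [523.7   3.5  98.5] F [ 0.2 -0.5 -2.3] M [ 0.02 -0.04  0.04] w 0.57
jaw dir deg 8.41 tilt [ 0.0007 -0.0002] q [-0.33  0.55  0.35  2.   -0.31  0.64  0.37]
turn rad 0.0 world d [ -1.6   0.1 -45.5] shift now-axes [45.5 -1.6 -0.4] shift after turn [45.5 -1.6 -0.4]
```

Request:
{"name": "apply_moves", "arguments": {"increments": [[[-1,10,-1.6,-0.4,0],[-1,15,0,0,0],[-1,12,0,0,0],[-1,6,0,0,0],[-1,3,0,0,0],[-1,0,0,0,0],[-1,0,0,0,0],[-1,0,0,0,0]]]}}

```text
time_s: 39.6
tcp_pos: [0.5221, 0.004, 0.0538]
tcp_rot: [2.005, 1.569, 0.581]
ft_force: [-5.8, 1.5, 26.2]
gripper_width: 0.566
```

```bash
python3 -c "
from h import *
plan(*w('green',-.3,0),53,8.4)
"
```

```text
t 39.6 tcp mm [522.1   4.   53.8] F [-5.8  1.5 26.2] M [0.23 1.3  0.05] w 0.566
jaw dir deg 8.41 tilt [0.0019 0.0013] q [-0.3   0.61  0.3   2.04 -0.35  0.53  0.4 ]
turn rad 0.0 world d [ 0.  -0.4 -0.8] shift now-axes [ 0.8 -0.1  0.4] shift after turn [ 0.8 -0.   0.4]
```

Request:
{"name": "apply_moves", "arguments": {"increments": [[[0.6,0,0,0,0],[1,0,0,0,0],[1,0,0,0,0],[1,-15,0,0,0],[1,-40,0,0,0],[1,-45,0,0,0],[1,-45,0,0,0],[1,0,0,-40,0],[1,0,0,-45,0],[1,0,0,-45,0],[1,0,0,0,0],[1,0,0,0,0]]]}}

```text
time_s: 40.8
tcp_pos: [0.5023, 0.1334, 0.1965]
tcp_rot: [-1.084, 1.57, -2.505]
ft_force: [0.0, -0.7, 0.2]
gripper_width: 0.996
```

```bash
python3 -c "
from meas import *
save('top','t7'); save('scene','s7'); run('t7');show()
im=np.load('pics/t7.npz')['im'];hsv=cv2.cvtColor(im,cv2.COLOR_RGB2HSV).astype(int)
def red(f,cam,box,z):
    im=np.load(f'pics/{f}.npz')['im'];hsv=cv2.cvtColor(im,cv2.COLOR_RGB2HSV).astype(int)
    m=((hsv[...,0]<6)|(hsv[...,0]>174))&(hsv[...,1]>120);mm=np.zeros_like(m);a,b,c,d=box;mm[b:d,a:c]=m[b:d,a:c]
    v,u=np.nonzero(mm);P=onz(cam,u.mean(),v.mean(),z);l=loc(P,'blue')[0]-[28,57];print(len(u),u.mean(),v.mean(),np.hypot(*l),2.094-np.arctan2(l[1],l[0]))
red('s7','scene',(294,198,310,224),.114);red('t7','top',(320,183,335,200),.13)
a=cv2.imread('pics/s7.png')[130:300,190:380];b=cv2.imread('pics/t7.png')[120:225,165:390]
cv2.imwrite('pics/s7c.png',cv2.resize(a,None,fx=3.5,fy=3.5));cv2.imwrite('pics/t7c.png',cv2.resize(b,None,fx=3.5,fy=3.5))
"
```

```text
yellow no roller 0
green n 283 rgb [229. 139.  75.] y ext [-32.2  28.3] x ext [-21.   19.5] ztop 101.3 ends [(1, np.int64(9), array([-3.3, 52.5]), np.float64(79.6)), (-1, np.int64(14), array([ -2. , -54.8]), np.float64(79.1))]
blue n 285 rgb [231. 231. 223.] y ext [-26.4  36. ] x ext [-21.2  19.8] ztop 101.2 ends [(1, np.int64(7), array([ 0.2, 60. ]), np.float64(88.4)), (-1, np.int64(9), array([ -2.2, -52.3]), np.float64(77.8))]
rest no roller 0
t 40.9 tcp mm [502.7 131.2 196.7] F [-0.6 -0.7 -0.2] M [-0.03 -0.03  0.07] w 1.002
jaw dir deg 8.35 tilt [-0.0002 -0.0009] q [-0.65  0.41  0.43  1.9  -0.22  0.87  0.04]
71 302.90140845070425 211.25352112676057 53.233441203971125 0.013325072952384165
20 326.25 192.0 56.77419679884395 -0.022899212349280607
```

View pics/s7c.png

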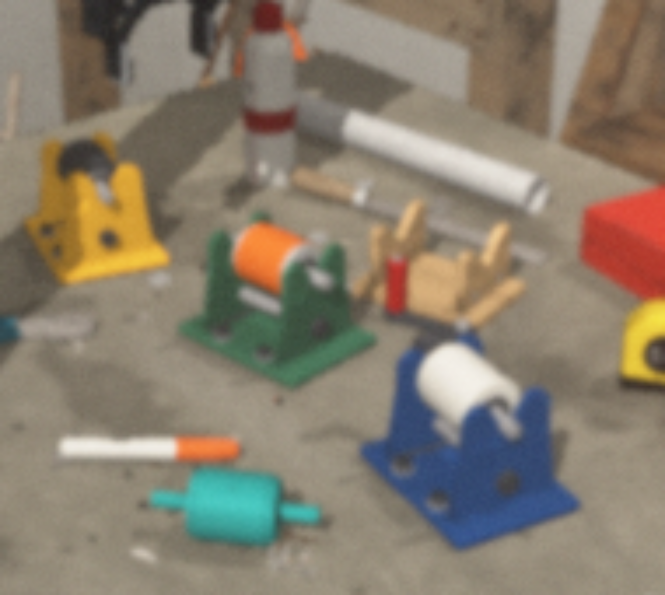

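View pics/t7c.png

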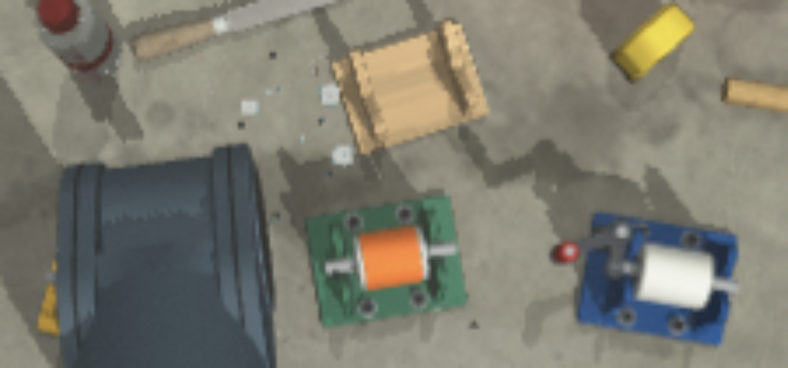

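Everything sits as asked: steel in yellow at scene crop (90,165), orange in green (268,258), white in blue (465,385). The keeper is over the axle, the can is standing, and the arm is clear. Handing in.

```bash
python3 -c "
from h import *
print(hand_in())"
```

```text
the job is handed in; nothing more can be done
None
```

The rollers are exchanged and the job is handed in at about 41 s of the 115 s allowed.

**What I did, in order:**
1. Swung the keeper open until it hit its stop.
2. Parked the orange roller on the plywood rest.
3. Moved the white roller into the blue stand and swung the keeper shut to its stop.
4. Moved the steel roller into the yellow stand.
5. Moved the orange roller from the rest into the green stand.

**Last checks:**
- **Rollers:** all three roller tops measured about 101 mm in the depth pictures (100 mm expected), so they are fully down. The steel one was last measured just after placing, because the arm hid it in the final top view; the final scene view still shows it seated.
- **Keeper:** it read 0.01 rad from the scene camera and -0.02 rad from the top camera when shut. When open, the two views disagreed a little (1.63 and 1.54 rad), but the force rising on the stop confirmed it was fully open.
- **White roller's side position:** my depth extents put it about 5 mm toward the keeper, although the gripper placed it within about 1 mm of the middle. I think the keeper or a cheek spoils that measurement. I did not settle it, but either value is within the 8 mm allowed.
- **Bystanders:** the spray can is standing where it was, the turquoise roller was not touched, and the arm is clear of everything.

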